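Find the jar with the steel puck by its weight and load the mill

ROBOT

A 6-joint arm with a two-finger parallel gripper is mounted at the origin on a cart in front of the work surface, level with it; the furniture and walls round the work are solid. World frame = base frame: x ahead of the robot, y to its left, z up, the work surface at z = 0. Lengths are in mm, angles in rad, forces in N, time in s.
With the tool pointing down it reaches from about 400 to 925 mm from the base axis. Payload 12.5 kg.
Tool frame: the origin (TCP) lies midway between the tips of the shut fingers; the grasp point (between the pads) lies env.grasp_offset behind it (env.grasp_offset is the distance from the TCP to the grasp point, in mm); x points along the fingers, y is the direction in which the jaws open and shut, and the axes are right-handed (so a half turn about x gives the same grasp; the last joint's range is limited). The gripper opens to 95 mm and grips with 3 to 60 N. Pads are 20 mm wide; open, the fingers measure 119 mm over their backs; the gripper's body (75 mm by 180 mm) begins 59 mm behind the grasp point.
Start: joints at [-1.348, 0.491, 1.559, -0, 1.092, -0.106], TCP at [201.84, -591.53, 214.661] pointing down, gripper open.
Joint ranges: [-3.1, 3.1], [-0.84, 2.19], [0.05, 2.79], [-1.13, 4.28], [0.06, 2.93], [-2.69, 2.69]. Speed limits (rad/s): [2.22, 2.22, 2.79, 3.14, 3.14, 3.14].

INTERFACE

Orientations are given as [roll, pitch, yaw] about the fixed x, y, z axes, in that order (R = Rz(yaw) Ry(pitch) Rx(roll)).
In Python, from cell import env gives the robot as it stands.
- The arm moves only by the tool apply_moves, never from a script. Its arguments are lists of equal length, an entry for each row: "offset": the shift along the world's x, y, z in units of 25 mm (1.0 is 25 mm), a list of three; "yaw": the turn about the world's z in units of 6 degrees (1.0 is 6 degrees); "jaw": the closure, from -1 (fully open) to 1 (shut), so that 0 is half open. A call has 1 to 20 rows; each row is the pose to reach, as a shift and turn from the pose measured when the call began; what a row does not reach only later rows make up. A row lasts 1/8 s, in which the tool goes at most 62.5 mm and 10.7 degrees, less where a joint would pass 70% of its speed; a pose out of reach is approached as far as the arm can. A call with a gripper value outside its range is refused whole. The fingers move at their own pace and stop on an object; the grip force is fixed at half the most. Time passes only in rows, so rows that repeat a pose let the fingers close. It gives the time, the measured TCP pose, the force and the opening at its end, in the units of the state.
- env.state(): the state, without advancing time (a new reading comes with each control period).
- env.read_camera(name): name is "scene" or "top"; returns a dict with "frame" (420x560x3 uint8, red, green, blue), "fx", "fy", "cx", "cy" (pixels), "xyz" and "rotation" of the camera in the world. Camera axes: x right, y down, z forward; pixel columns grow to the right and rows downward; lengths in mm; the calibration is good to about 2 mm. A picture is of the moment at which its call begins. There is no depth.
- env.job_done(): hands the job in, once; it reports no verdict.
The state is a dict: "t": time; "joints": joint angles; "qvel": joint speeds; "tau": joint torques, N m; "eef_pos": TCP position; "tcp_rot": TCP orientation; "ft_force": force on the tool from outside, world axes, zero at the start; "moment": the same for the moment, N m; "opening": opening from 0.0 (shut) to 1.0 (fully open).
Only numpy, scipy, OpenCV 4.12 (cv2) and the standard library are available. Lean on these libraries where they do the work, as an engineer would, in place of code of your own. Each camera call takes 0.05 s, during which the arm holds its last target.

TASK

The three sealed jars look alike, but one holds a steel grinding puck and the other two light plastic ones: lift them to feel which is heavy. Stand the heavy jar upright in the round nest on the mill's sled, then push the sled by its orange handle fully home under the hood, until it meets its stop. Leave the other two jars standing on the desk where they were, and do not disturb the plate or the petri dish.

Things in the scene. Friction and masses are not known exactly. Their poses are not given: they have to be found in the camera images.
- jar_1: sealed upright grinding jar, bare metal body with a ribbed blue screw lid; cylinder 54 mm in diameter all the way up, 95 mm tall; origin at the centre of its underside, z axis up. All three jars look the same. A jar with a plastic puck weighs 0.12 to 0.19 kg in all, the jar with the steel puck 0.47 to 0.68 kg; nothing but the weight tells them apart, and which jar it is changes from start to start.
- jar_2: sealed upright grinding jar, bare metal body with a ribbed blue screw lid; cylinder 54 mm in diameter all the way up, 95 mm tall; origin at the centre of its underside, z axis up. All three jars look the same. A jar with a plastic puck weighs 0.12 to 0.19 kg in all, the jar with the steel puck 0.47 to 0.68 kg; nothing but the weight tells them apart, and which jar it is changes from start to start.
- jar_3: sealed upright grinding jar, bare metal body with a ribbed blue screw lid; cylinder 54 mm in diameter all the way up, 95 mm tall; origin at the centre of its underside, z axis up. All three jars look the same. A jar with a plastic puck weighs 0.12 to 0.19 kg in all, the jar with the steel puck 0.47 to 0.68 kg; nothing but the weight tells them apart, and which jar it is changes from start to start.
- mill: bench grinding mill, fixed to the desk: a white hood 150 mm deep (x), 150 mm wide and 160 mm high, open in front, and a grey rail base, 110 mm wide and 20 mm high, that runs out 235 mm in front of the hood. Origin on the desk at the centre of the hood's front opening; its x axis points into the hood, along the way the sled travels; z up.
- nest (a point): centre of the sled's nest, on its floor, 21 mm above the desk: a round seat 70 mm across inside a black ring 4 mm thick and 10 mm high (the ring's top is 31 mm above the desk); the jar stands loosely inside it. It moves with the sled; axes as the mill's. When the sled is drawn out its centre is 55 to 85 mm in front of the hood.
- handle (a point): top centre of the sled's upright orange handle, 85.5 mm above the desk: a plate 12 mm thick along the mill's x, 50 mm wide along y and 73 mm high, 130 mm in front of the nest centre. When the sled is home it is 75 mm in front of the hood.
- sled (a joint): travel of the sled into the hood along the mill's x axis, in m: 0 drawn out, 0.14 home against the stop (it starts between 0 and 0.03). It stays where it is left; about 3 N of friction.
- spare_plate: white 96-well plate, 85 x 128 x 14 mm, lying flat; a bystander, origin at the centre of its underside
- petri: closed amber petri dish, 84 mm across and 6 mm high, lying flat; a bystander, origin at the centre of its underside
Not all that is in view belongs to the job. What is shaped like the jar_2 but yellow is not meant.

How it is judged:
By the outcome, as a careful person would: the job done as asked, in the order asked, and still so for the second after the job is handed in, with the robot touching nothing.
It also fails if it takes over 72 s, if anything falls off the work surface, if the arm or the gripper's body presses on something with over 40 N, if the wrist force passes 120 N, or if a joint passes its speed limit or range.

## Working session

There is one attempt and no reset: what is moved stays moved. The work goes in short steps, Python scripts to look and compute and a tool call to move; the robot and the scene stay as the last step left them, time stands still between calls to the robot, and variables do not carry over. Pictures are saved under pics/ and viewed, and the job is handed in when it is done.

Besides the shell and the picture viewer there is one more tool, called after "Call:" by a JSON object that holds its "fn" and its "kwargs". apply_moves: Moves the arm, as the interface text tells. Its arguments: {"type":"object","properties":{"offset":{"type":"array"},"yaw":{"type":"array"},"jaw":{"type":"array"}},"required":["offset","yaw","jaw"]}

```bash
mkdir -p pics; ls; python3 - <<'E'
from cell import env
import cv2
print(env.state(), env.grasp_offset)
for n in("scene","top"):
    c=env.read_camera(n); cv2.imwrite(f"pics/{n}0.png",c["frame"][:,:,::-1])
    print(n,{k:v for k,v in c.items() if k!="frame"})
E
```

```text
pics
{'t': 0.0, 'joints': array([-1.34754621e+00,  4.91581487e-01,  1.55948768e+00, -3.29092840e-06,
        1.09173223e+00, -1.05613792e-01]), 'qvel': array([ 0.00072355,  0.00194135, -0.00140971,  0.00112519,  0.00053754,
       -0.0011921 ]), 'tau': array([-3.03803827e-04, -6.12637281e+01, -2.58177602e+01,  6.92003011e-02,
        4.83433949e-02, -7.90552281e-05]), 'eef_pos': array([ 201.8071661 , -591.23565691,  214.03497449]), 'tcp_rot': array([-1.67399554,  1.56958758,  1.79646254]), 'ft_force': array([-0.37922809,  0.07773285, -0.79095498]), 'moment': array([ 0.03069693,  0.00983453, -0.01582637]), 'opening': 0.9998344974276894} 18.8
scene {'fx': 516.0684882360745, 'fy': 516.0684882360745, 'cx': 288.9707195134747, 'cy': 214.17521125211996, 'xyz': array([ 47.60292626, 593.43079956, 902.9079243 ]), 'rotation': array([-2.31609362,  0.01415033, -2.51662683])}
top {'fx': 514.4028274283037, 'fy': 514.4028274283037, 'cx': 280.54522245148036, 'cy': 211.32086764490322, 'xyz': array([ 473.45369849, -110.79969925, 1342.55468069]), 'rotation': array([-3.05519052e+00,  2.46185684e-03, -1.57123118e+00])}
```

View pics/scene0.png

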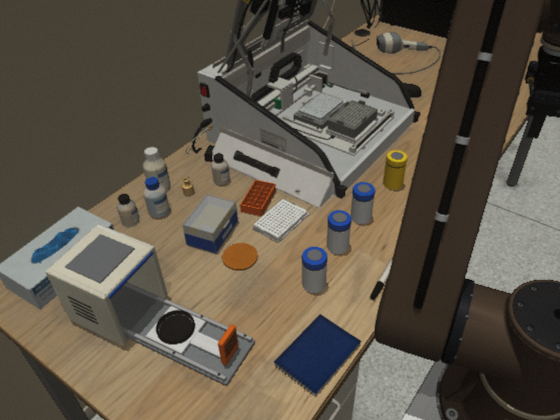

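View pics/top0.png

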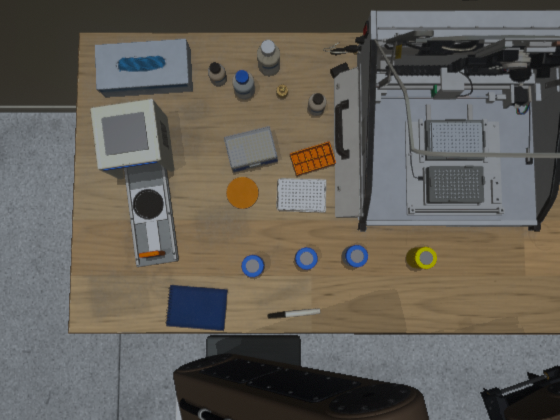

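The scene view shows the jar lids near (315,255), (339,219) and (363,189), the mill at lower left and the handle at (229,343). In the top view the lids are at (253,266), (306,259) and (356,257), the nest at (149,204) and the handle at (150,254). The yellow decoy is at (425,258). I'll zoom in for accurate pixels.

```bash
cat > h.py <<'E'
import numpy as np, cv2
from scipy.spatial.transform import Rotation as R
from cell import env
def cam(c): return R.from_euler('xyz',c["rotation"]).as_matrix(), np.array(c["xyz"])
def ray(c,uv):
    M,o=cam(c); return o, M@np.array([(uv[0]-c["cx"])/c["fx"],(uv[1]-c["cy"])/c["fy"],1.])
def atz(c,uv,z):
    o,d=ray(c,uv); return o+d*(z-o[2])/d[2]
def tri(c1,u1,c2,u2):
    o1,d1=ray(c1,u1);o2,d2=ray(c2,u2)
    s=np.linalg.lstsq(np.c_[d1,-d2],o2-o1,rcond=None)[0]
    a=o1+s[0]*d1;b=o2+s[1]*d2
    return (a+b)/2,np.linalg.norm(a-b)
def proj(c,p):
    M,o=cam(c);q=M.T@(np.array(p)-o);return np.array([c["fx"]*q[0]/q[2]+c["cx"],c["fy"]*q[1]/q[2]+c["cy"]])
def crop(c,x,y,w,h,s,fn):
    cv2.imwrite(fn,cv2.resize(c["frame"][y:y+h,x:x+w,::-1],None,fx=s,fy=s,interpolation=cv2.INTER_CUBIC))
E
python3 - <<'E'
from h import *
import pickle
t=env.read_camera("top");s=env.read_camera("scene");pickle.dump((s,t),open("c0.pkl","wb"))
crop(t,220,230,160,60,5,"pics/tj.png");crop(t,85,95,100,175,3.4,"pics/tm.png")
crop(s,290,170,110,130,4.6,"pics/sj.png");crop(s,40,220,220,160,3.6,"pics/sm.png")
E
```

```text
(no output)
```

View pics/tj.png

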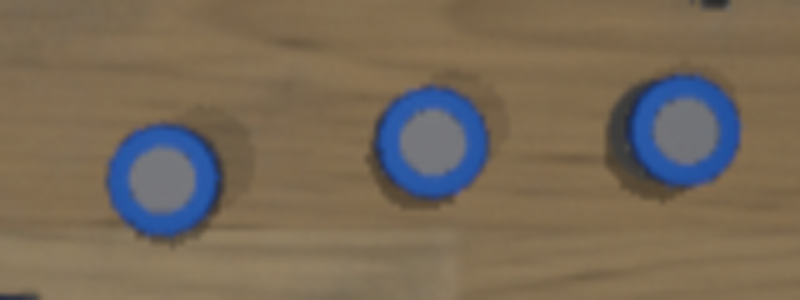

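View pics/tm.png

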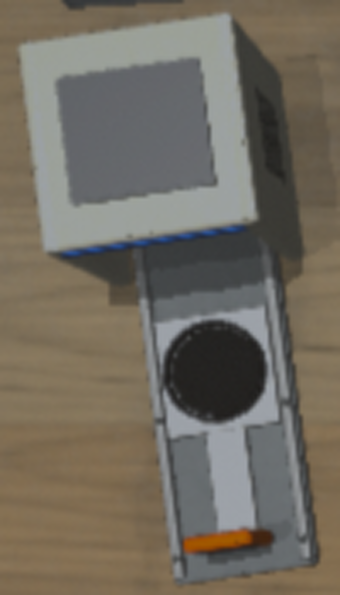

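View pics/sj.png

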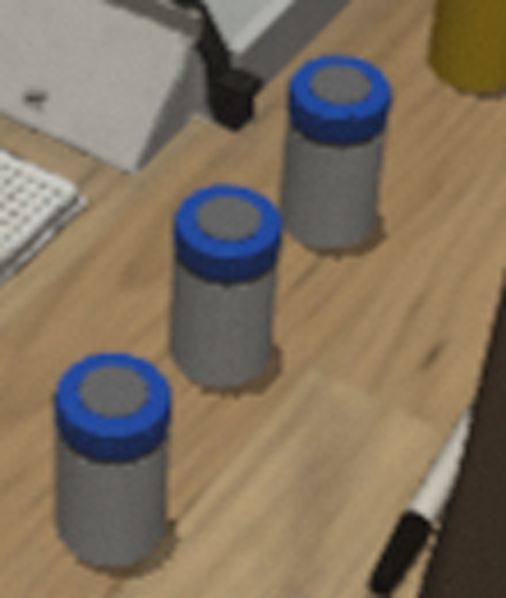

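View pics/sm.png

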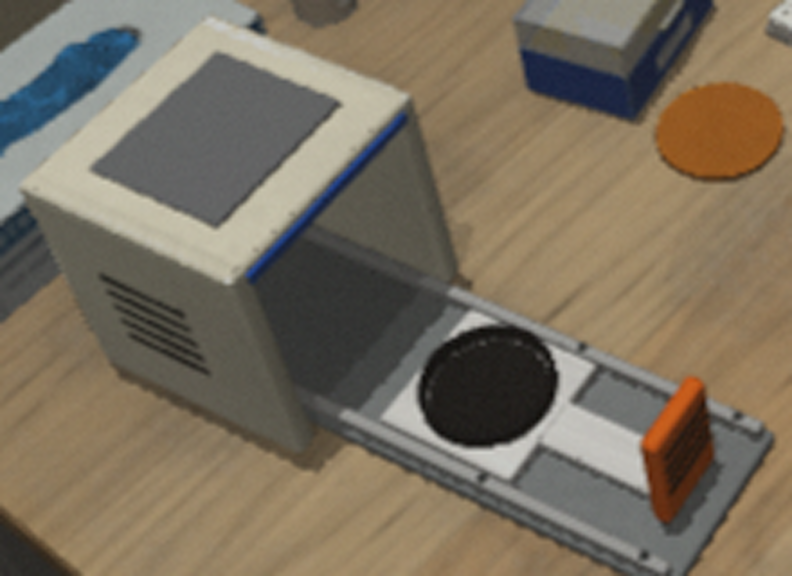

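```bash
python3 - <<'E'
from h import *
import pickle
s,t=pickle.load(open("c0.pkl","rb"))
f=lambda p,x,y,k:((p[0]+.5)/k-.5+x,(p[1]+.5)/k-.5+y)
T=lambda p:f(p,220,230,5);S=lambda p:f(p,290,170,4.6);TM=lambda p:f(p,85,95,3.4);SM=lambda p:f(p,40,220,3.6)
for a,b in [((163,181),(114,391)),((433,142),(229,218)),((686,131),(341,84))]:
    print("jar",tri(t,T(a),s,S(b)), atz(t,T(a),95),atz(s,S(b),95))
for n,a,b,z in [("nest",(215,371),(488,386),31),("handle",(218,541),(673,412),85.5),("hoodR",(257,222),(410,100),160),("hoodL",(47,252),(240,283),160),("hoodbackR",(228,14),(212,18),160),("hoodbackL",(20,45),(25,190),160),("railR",(318,560),(772,435),20),("railL",(178,580),(680,576),20)]:
    print(n,*tri(t,TM(a),s,SM(b)),atz(t,TM(a),z)[:2],atz(s,SM(b),z)[:2])
# petri / plate approx
print("petri",atz(t,(242,193),6),"plate",atz(t,(302,195),14),"yellow",atz(t,(425,258),95))
E
```

```text
jar (array([450.27182406, -38.90259364,  94.45496163]), np.float64(1.5214004176345843)) [449.63522053 -39.33400954  95.        ] [450.65238075 -38.08519815  95.        ]
jar (array([ 468.80901669, -169.43536493,   94.141748  ]), np.float64(1.1406255747410194)) [ 468.32077205 -169.68409315   95.        ] [ 468.84508188 -168.32289713   95.        ]
jar (array([ 474.35514797, -291.47598901,   94.89006796]), np.float64(1.822866431293702)) [ 473.56094951 -291.91189246   95.        ] [ 475.05722312 -290.84287609   95.        ]
nest [607.8073713  234.97384888  22.33597518] 0.5102045137962511 [606.72726621 232.53520936] [602.52509862 238.62979371]
handle [479.10468898 214.7086658   81.6878533 ] 0.9116102069397961 [478.7238806  213.44278499] [477.50100267 216.69806135]
hoodR [698.64748335 175.07482537 150.71497948] 1.8404713891949487 [696.17840147 172.21727131] [691.4988847  180.65980632]
hoodL [675.59936607 317.11732053 152.2015267 ] 3.340820353226408 [675.52511861 315.56831319] [667.45070283 319.15569388]
hoodbackR [844.2048395  196.99681439 151.84884704] 0.8057713458066901 [841.9823267  195.18422201] [835.13341501 201.12346552]
hoodbackL [822.36613351 341.58042618 149.72475002] 2.3112233552406827 [820.22692667 338.61147916] [810.57450791 344.4439113 ]
railR [464.70876624 158.06371959   3.41488521] 0.28853789687453774 [464.70042542 154.65056969] [457.14114607 166.16350607]
railL [447.61227467 259.93800764  14.08134083] 5.062811456914476 [449.75508851 259.83070727] [442.75475226 260.85859672]
petri [637.40733027  -6.72446714   6.        ] plate [ 631.0768947  -163.36437976   14.        ] yellow [ 468.19898398 -456.39625456   95.        ]
```

```bash
cat > ov.py <<'E'
from h import *
def model(x,y,yaw,d):
    c,s=np.cos(yaw),np.sin(yaw)
    W=lambda p:(x+c*p[0]-s*p[1],y+s*p[0]+c*p[1],p[2])
    L=[]
    box=lambda x0,x1,y0,y1,z:[(x0,y0,z),(x1,y0,z),(x1,y1,z),(x0,y1,z),(x0,y0,z)]
    L.append(box(0,150,-75,75,160)); L.append(box(-235,0,-55,55,20)); L.append([(0,-75,0),(0,-75,160)]);L.append([(0,75,0),(0,75,160)])
    n=-d
    a=np.linspace(0,2*np.pi,60)
    for r,z in((39,31),(35,31)):L.append([(n+r*np.cos(q),r*np.sin(q),z) for q in a])
    L.append(box(n-136,n-124,-25,25,85.5)); L.append(box(n-136,n-124,-25,25,12.5))
    return [[W(p) for p in l] for l in L]
def draw(c,lines,x,y,w,h,k,fn):
    im=cv2.resize(c["frame"][y:y+h,x:x+w,::-1],None,fx=k,fy=k,interpolation=cv2.INTER_CUBIC)
    for l in lines:
        P=np.array([(proj(c,p)-[x,y]+.5)*k-.5 for p in l]).round().astype(np.int32)
        cv2.polylines(im,[P],False,(0,255,0),1)
    cv2.imwrite(fn,im)
E
python3 - <<'E'
from ov import *
import pickle
s,t=pickle.load(open("c0.pkl","rb"))
L=model(685,246,.153,80)
draw(t,L,85,95,100,175,3.4,"pics/tm1.png");draw(s,L,40,220,220,160,3.6,"pics/sm1.png")
a=cv2.imread("pics/tm1.png");b=cv2.imread("pics/sm1.png");b=cv2.resize(b,(460,335))
o=np.zeros((595,800,3),np.uint8);o[:,:340]=a[:595];o[:335,340:]=b;cv2.imwrite("pics/ov1.png",o)
E
```

```text
(no output)
```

View pics/ov1.png

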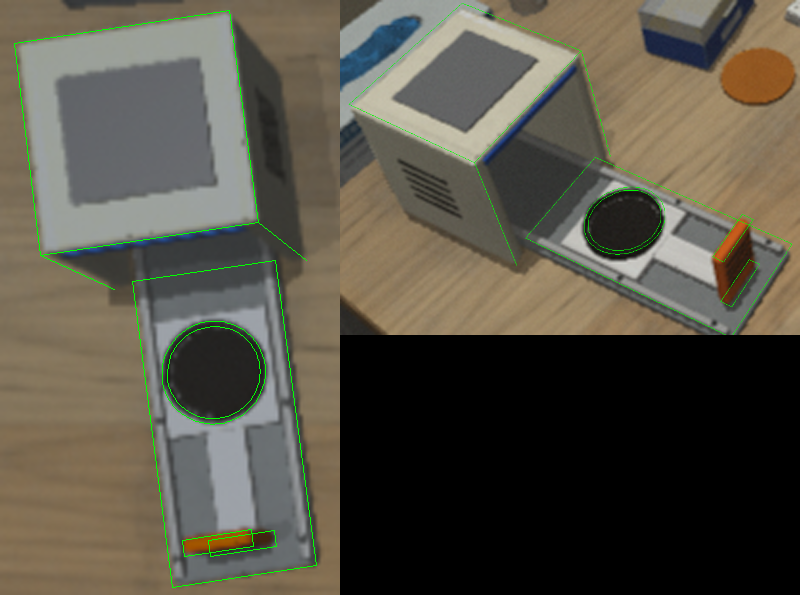

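View pics/sm1.png

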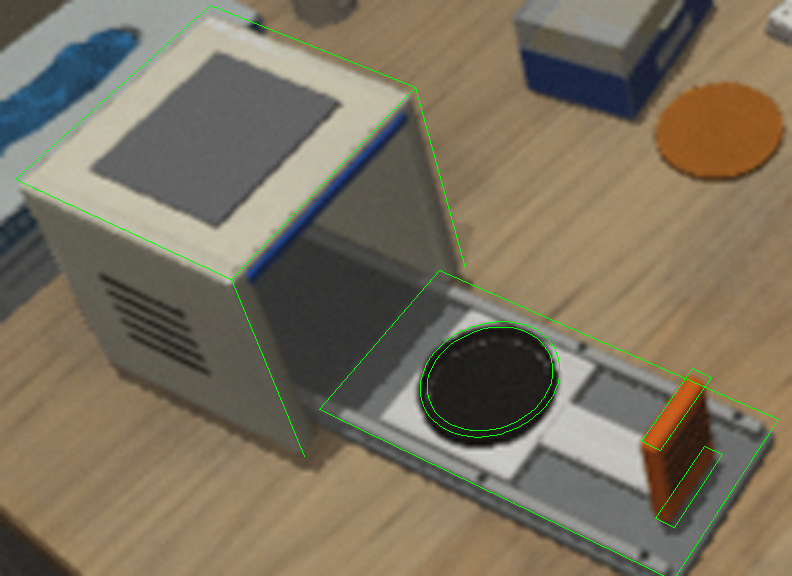

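```bash
python3 - <<'E'
from h import *
s=env.state();M=R.from_euler('xyz',s["tcp_rot"]).as_matrix();print(M.round(3));j=M[:,1];print(np.degrees(np.arctan2(j[1],j[0])),s["eef_pos"])
# target
print((np.array([474.3,-291.4,200])-s["eef_pos"])/25)
E
```

```text
[[-0.     0.323 -0.946]
 [ 0.001 -0.946 -0.323]
 [-1.    -0.001 -0.   ]]
-71.16192536418441 [ 201.81251075 -591.37618005  214.28179156]
[10.89949957 11.9990472  -0.57127166]
```

Call:
{"fn": "apply_moves", "kwargs": {"offset": [[3,3.3,0],[6,6.6,0],[8,8.8,-0.5],[10.9,12,-1.8],[10.9,12,-1.8],[10.9,12,-1.8],[10.9,12,-1.8],[10.9,12,-1.8],[10.9,12,-1.8],[10.9,12,-1.8]], "yaw": [-0.5,-1,-1.67,-1.67,-1.67,-1.67,-1.67,-1.67,-1.67,-1.67], "jaw": [-1,-1,-1,-1,-1,-1,-1,-1,-1,-1]}}

```text
t: 1.45
eef_pos: [473.7, -292.4, 169.5]
tcp_rot: [-2.248, 1.57, 1.046]
ft_force: [-0.2, 0.4, -0.3]
opening: 0.996
```

```bash
python3 - <<'E'
from h import *
s=env.read_camera("scene");crop(s,270,60,200,220,2.7,"pics/a1.png")
st=env.state();M=R.from_euler('xyz',st["tcp_rot"]).as_matrix();print(np.degrees(np.arctan2(M[1,1],M[0,1])),st["eef_pos"],st["ft_force"])
E
```

```text
-81.27246792612638 [ 473.70417892 -292.31993405  169.51548654] [ 0.13171624  0.52741661 -0.17073988]
```

View pics/a1.png

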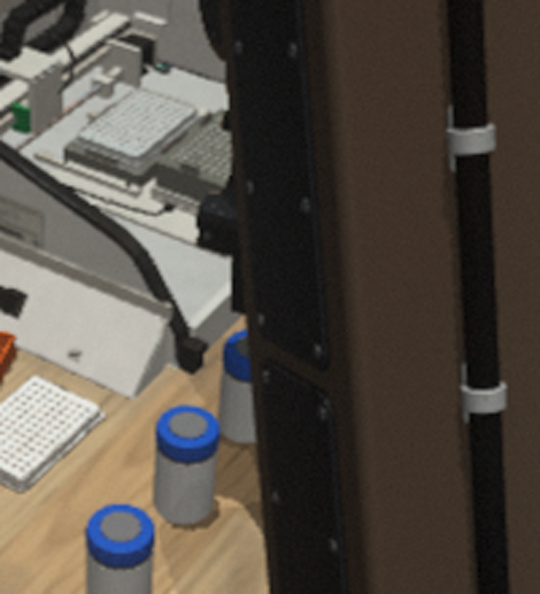

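The arm hides jar_3 (lid at about (245,350) in the crop), but the pose matches the measurement and there is 20 mm clearance, so I'm descending and gripping.

Call:
{"fn": "apply_moves", "kwargs": {"offset": [[0,0,-2],[0,0.04,-4],[0,0.04,-4.7],[0,0.04,-4.7],[0,0.04,-4.7],[0,0.04,-4.7],[0,0.04,-4.7],[0,0.04,-4.7],[0,0.04,-4.7]], "yaw": [0,0,0,0,0,0,0,0,0], "jaw": [-1,-1,-1,-1,1,1,1,1,1]}}

```text
t: 2.62
eef_pos: [473.8, -291.4, 52.2]
tcp_rot: [-3.047, 1.57, 0.247]
ft_force: [0.5, 0.1, 3.0]
opening: 0.569
```

Call:
{"fn": "apply_moves", "kwargs": {"offset": [[0,0,0.5],[0,0,1.2],[0,0,1.2],[0,0,1.2],[0,0,1.2],[0,0,1.2]], "yaw": [0,0,0,0,0,0], "jaw": [1,1,1,1,1,1]}}

```text
t: 3.38
eef_pos: [473.7, -291.3, 81.8]
tcp_rot: [-1.591, 1.57, 1.703]
ft_force: [-0.1, -0.2, -0.8]
opening: 0.571
```

```bash
python3 - <<'E'
from h import *
for i in range(3):
    s=env.state();print(s["t"],s["eef_pos"],s["ft_force"],s["moment"],s["opening"]);env.read_camera("top")
E
```

```text
3.375 [ 473.66550424 -291.32064485   81.83441229] [-0.12239243 -0.23995018 -0.82274922] [ 0.03199599 -0.02290613  0.03111008] 0.5709375017989698
3.425 [ 473.71340265 -291.31657586   81.89439479] [-0.14029017 -0.41111251 -0.85219814] [0.00314634 0.02055023 0.02263337] 0.5684168565796025
3.475 [ 473.72272246 -291.3377296    81.98673604] [-0.24899967 -0.00866767 -1.48181264] [ 0.03613377 -0.00365936 -0.033818  ] 0.5675741478360855
```

jar_3 reads about -1 N, so it is light. I'm putting it back and going to jar_2.

Call:
{"fn": "apply_moves", "kwargs": {"offset": [[0,0,-0.6],[0,0,-1.1],[0,0,-1.18],[0,0,-1.18],[0,0,-1.18],[0,0,-1.18],[0,0,-1.18],[0,0,0.8],[0,0,2.8],[-0.1,2,2.8],[-0.2,4.88,2.8],[-0.2,4.88,2.8],[-0.2,4.88,2.8],[-0.2,4.88,2.8],[-0.2,4.88,2.8]], "yaw": [0,0,0,0,0,0,0,0,0,0,0,0,0,0,0], "jaw": [1,1,1,1,-1,-1,-1,-1,-1,-1,-1,-1,-1,-1,-1]}}

```text
t: 5.4
eef_pos: [468.8, -170.4, 151.8]
tcp_rot: [-2.064, 1.57, 1.229]
ft_force: [-1.0, -0.3, -0.8]
opening: 1.003
```

```bash
python3 - <<'E'
from h import *
s=env.state();print(s["t"],s["eef_pos"],s["ft_force"],s["opening"])
c=env.read_camera("scene");crop(c,200,60,260,260,2.3,"pics/a2.png")
E
```

```text
5.4 [ 468.8059902  -170.38439399  151.84705564] [-0.95930076 -0.32135672 -0.75418153] 1.0030690313922774
```

View pics/a2.png

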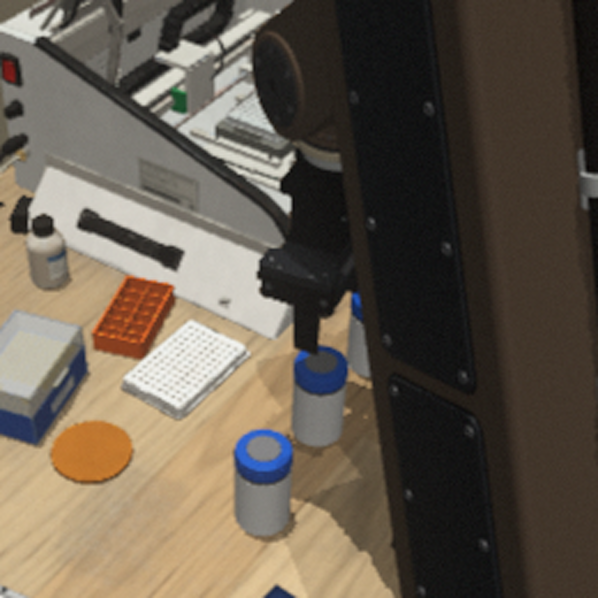

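The open fingers are centred over jar_2 (lid at (320,370) in the crop), and jar_3 is standing behind it. Gripping and lifting jar_2.

Call:
{"fn": "apply_moves", "kwargs": {"offset": [[0,0.04,-2],[0,0.04,-4],[0,0.04,-4],[0,0.04,-4],[0,0.04,-4],[0,0.04,-4],[0,0.04,-4],[0,0.04,-4],[0,0.04,-3.5],[0,0.04,-2.8],[0,0.04,-2.8],[0,0.04,-2.8],[0,0.04,-2.8],[0,0.04,-2.8]], "yaw": [0,0,0,0,0,0,0,0,0,0,0,0,0,0], "jaw": [-1,-1,-1,1,1,1,1,1,1,1,1,1,1,1]}}

```text
t: 7.2
eef_pos: [468.6, -169.2, 81.4]
tcp_rot: [-1.005, 1.57, 2.288]
ft_force: [-0.4, -0.2, -2.3]
opening: 0.562
```

```bash
python3 - <<'E'
from h import *
for i in range(3):
    s=env.state();print(s["t"],s["eef_pos"],s["ft_force"],s["opening"]);c=env.read_camera("scene")
crop(c,200,60,260,260,2.3,"pics/a3.png")
E
```

```text
7.2 [ 468.58983356 -169.15151871   81.43737033] [-0.42106663 -0.22035433 -2.25563305] 0.5624731769848708
7.25 [ 468.60087367 -169.17528634   81.50175832] [ 0.2400115   0.40000616 -1.6163374 ] 0.5607817979170588
7.3 [ 468.65507006 -169.18451157   81.57611242] [-1.03423297e-03 -1.83916095e-01 -1.42514905e+00] 0.5582789270412357
```

View pics/a3.png

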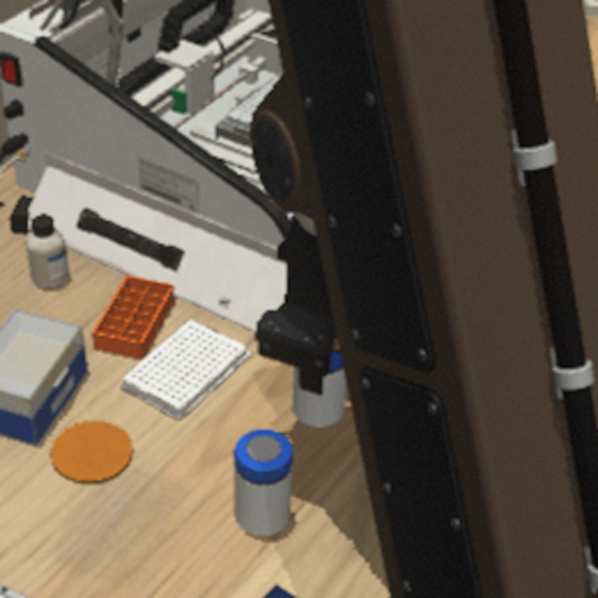

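jar_2 is lifted and reads about -1.7 N, so it is light too. Putting it back and going to jar_1.

Call:
{"fn": "apply_moves", "kwargs": {"offset": [[0,0,-0.6],[0,0,-1.1],[0,0,-1.18],[0,0,-1.18],[0,0,-1.18],[0,0,-1.18],[0,0,-1.18],[0,0,0.8],[0,0,2.8],[-0.3,2,2.8],[-0.74,5.21,2.8],[-0.74,5.21,2.8],[-0.74,5.21,2.8],[-0.74,5.21,2.8],[-0.74,5.21,2.8]], "yaw": [0,0,0,0,0,0,0,0,0,0,0,0,0,0,0], "jaw": [1,1,1,1,-1,-1,-1,-1,-1,-1,-1,-1,-1,-1,-1]}}

```text
t: 9.22
eef_pos: [450.4, -39.8, 151.6]
tcp_rot: [-1.225, 1.57, 2.066]
ft_force: [0.5, -1.0, -0.4]
opening: 0.999
```

```bash
python3 - <<'E'
from h import *
s=env.state();print(s["t"],s["eef_pos"],s["ft_force"],s["opening"])
M=R.from_euler('xyz',s["tcp_rot"]).as_matrix();print(np.degrees(np.arctan2(M[1,1],M[0,1])))
c=env.read_camera("scene");crop(c,200,60,260,260,2.3,"pics/a4.png")
E
```

```text
9.225 [450.39200186 -39.83228809 151.55081822] [ 0.52612413 -0.96368635 -0.36644085] 0.9994933006450604
-81.41005765694774
```

View pics/a4.png

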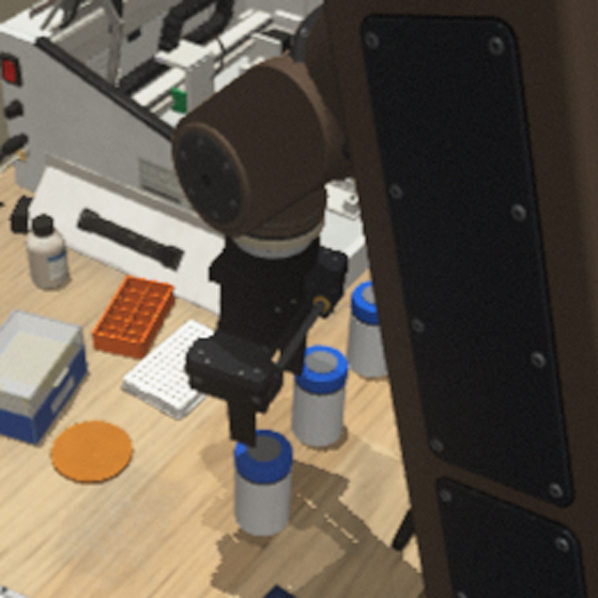

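jar_2 and jar_3 stand at their old spots, and the gripper is over jar_1 (lid at (263,455) in the crop).

Call:
{"fn": "apply_moves", "kwargs": {"offset": [[0,0.04,-2],[0,0.04,-4],[0,0.04,-4],[0,0.04,-4],[0,0.04,-4],[0,0.04,-4],[0,0.04,-4],[0,0.04,-4],[0,0.04,-3.5],[0,0.04,-2.8],[0,0.04,-2.8],[0,0.04,-2.8],[0,0.04,-2.8],[0,0.04,-2.8]], "yaw": [0,0,0,0,0,0,0,0,0,0,0,0,0,0], "jaw": [-1,-1,-1,1,1,1,1,1,1,1,1,1,1,1]}}

```text
t: 11.02
eef_pos: [450.1, -38.7, 81.1]
tcp_rot: [-0.689, 1.569, 2.602]
ft_force: [-0.1, -0.2, -5.7]
opening: 0.572
```

```bash
python3 - <<'E'
from h import *
for i in range(3):
    s=env.state();print(s["t"],s["eef_pos"],s["ft_force"],s["opening"]);c=env.read_camera("scene")
print((np.array([605.9,233.8])-s["eef_pos"][:2])/25)
E
```

```text
11.025 [450.11908449 -38.7354335   81.11885033] [-0.06488695 -0.23544734 -5.69832329] 0.571588344612886
11.075 [450.17349062 -38.75103802  81.20815481] [ 0.31812849  0.49782167 -5.79392583] 0.5658141591862287
11.125 [450.22074054 -38.75177664  81.28382324] [-6.20951735e-04  1.37442316e+00 -6.08595817e+00] 0.5640859186184609
[ 6.22717038 10.90207107]
```

jar_1 reads about -5.8 N, so it is the heavy one. Carrying it over to the nest.

Call:
{"fn": "apply_moves", "kwargs": {"offset": [[0,0,1.5],[0,0,3],[0.8,1.4,3.4],[1.6,2.8,3.4],[2.4,4.2,3.4],[3.2,5.6,3.4],[4,7,3.4],[4.8,8.4,3.4],[5.6,9.8,3.4],[6.0,10.5,3.4],[6.23,10.9,3.4],[6.23,10.9,2.6],[6.23,10.9,1.6],[6.23,10.9,1.6],[6.23,10.9,1.6]], "yaw": [0,0,0,0,0,0,0,0,0,0,0,0,0,0,0], "jaw": [1,1,1,1,1,1,1,1,1,1,1,1,1,1,1]}}

```text
t: 13.05
eef_pos: [606.4, 233.6, 122.2]
tcp_rot: [-1.727, 1.57, 1.564]
ft_force: [-0.1, 0.9, -5.8]
opening: 0.565
```

```bash
python3 - <<'E'
from h import *
s=env.state();print(s["t"],s["eef_pos"],s["ft_force"],s["opening"])
M=R.from_euler('xyz',s["tcp_rot"]).as_matrix();print(np.degrees(np.arctan2(M[1,1],M[0,1])))
c=env.read_camera("scene");crop(c,40,180,220,200,3,"pics/a5.png")
c2=env.read_camera("top");crop(c2,70,70,200,240,2.5,"pics/a5t.png")
x,y,z=s["eef_pos"]; b=z-51.85
a=np.linspace(0,6.28,40)
im=cv2.imread("pics/a5.png")
for r,zz,xx,yy,col in((27,b,x,y,(0,255,0)),(27,b+95,x,y,(0,255,0)),(39,31,605.9,233.8,(0,0,255))):
    P=np.array([(proj(c,(xx+r*np.cos(q),yy+r*np.sin(q),zz))-[40,180])*3+1 for q in a]).astype(np.int32)
    cv2.polylines(im,[P],True,col,1)
cv2.imwrite("pics/a5.png",im)
E
```

```text
13.05 [606.35780834 233.57903029 122.19486692] [-0.13694693  0.87836809 -5.81842147] 0.5652329615560137
-81.43064696830163
```

View pics/a5.png

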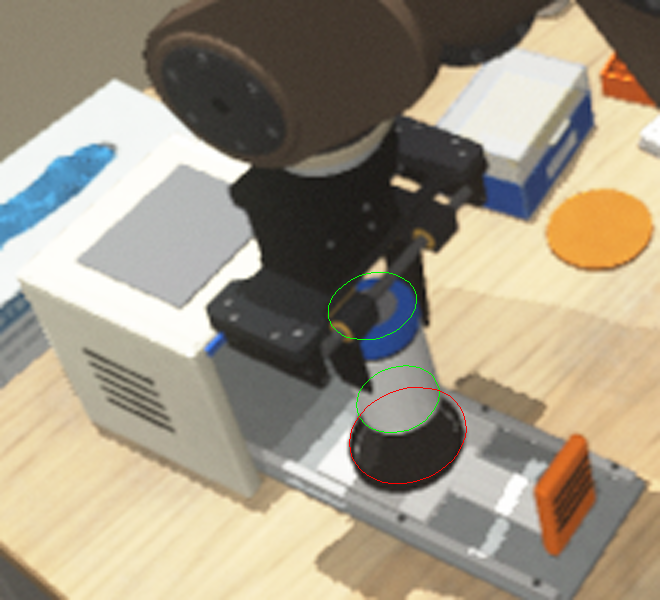

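View pics/a5t.png

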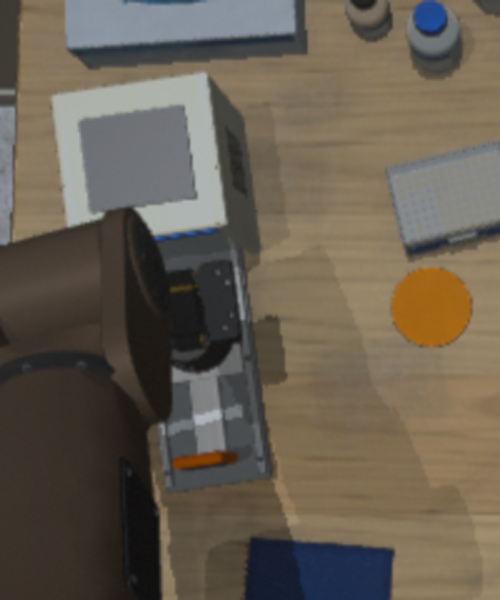

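The held jar hangs over the nest in the scene view (jar bottom around (400,415), ring around (407,437) in the crop), consistent within about 2 px with the model. I'm lowering slowly.

Call:
{"fn": "apply_moves", "kwargs": {"offset": [[-0.02,0,-0.6],[-0.02,0,-1.2],[-0.02,0,-1.5],[-0.02,0,-1.7],[-0.02,0,-1.8],[-0.02,0,-1.8]], "yaw": [0,0,0,0,0,0], "jaw": [1,1,1,1,1,1]}}

```text
t: 13.9
eef_pos: [606.0, 233.8, 77.6]
tcp_rot: [-2.383, 1.569, 0.908]
ft_force: [0.4, 0.3, -5.8]
opening: 0.567
```

```bash
python3 - <<'E'
from h import *
s=env.state();print(s["t"],s["eef_pos"],s["ft_force"],s["moment"],s["opening"])
c=env.read_camera("scene");crop(c,100,250,160,130,5,"pics/a6.png")
E
```

```text
13.9 [606.0210337  233.75247011  77.55174624] [ 0.4490496   0.27441383 -5.82488791] [ 0.01232317 -0.03005406  0.05030209] 0.5665218063220971
```

View pics/a6.png

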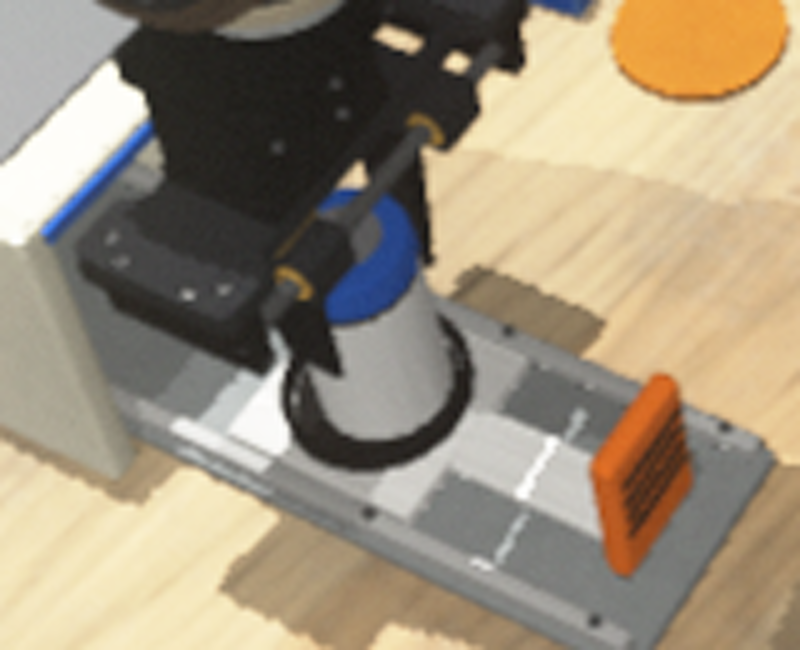

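The jar's foot is inside the black ring with a gap all round, centred at about (378,405) in the crop. Setting it down and releasing.

Call:
{"fn": "apply_moves", "kwargs": {"offset": [[0,0,-0.1],[0,0,-0.17],[0,0,-0.19],[0,0,-0.19]], "yaw": [0,0,0,0], "jaw": [1,1,1,1]}}

```text
t: 14.45
eef_pos: [606.1, 233.8, 73.3]
tcp_rot: [-2.579, 1.569, 0.712]
ft_force: [-1.2, 0.3, -0.5]
opening: 0.571
```

Call:
{"fn": "apply_moves", "kwargs": {"offset": [[0,0,0],[0,0,0],[0,0,0],[0,0,0],[0,0,1],[0,0,2.5],[0,0,3.4],[0,0,3.4],[0,0,3.4]], "yaw": [0,0,0,0,0,0,0,0,0], "jaw": [-1,-1,-1,-1,-1,-1,-1,-1,-1]}}

```text
t: 15.58
eef_pos: [605.7, 233.6, 157.3]
tcp_rot: [-1.976, 1.57, 1.315]
ft_force: [0.3, 0.3, -0.2]
opening: 1.004
```

```bash
python3 - <<'E'
from h import *
s=env.state();print(s["t"],s["eef_pos"],s["ft_force"],s["opening"])
c=env.read_camera("scene");crop(c,100,250,160,130,5,"pics/a7.png")
u=np.array([np.cos(.153),np.sin(.153)]);h=np.array([477.5,214.])
print((h-45*u), (h-45*u-s["eef_pos"][:2])/25)
E
```

```text
15.575 [605.7247028  233.64700795 157.32610428] [ 0.28255419  0.34412474 -0.15908099] 1.0044381592311242
[433.02567584 207.1418304 ] [-6.90796108 -1.0602071 ]
```

View pics/a7.png

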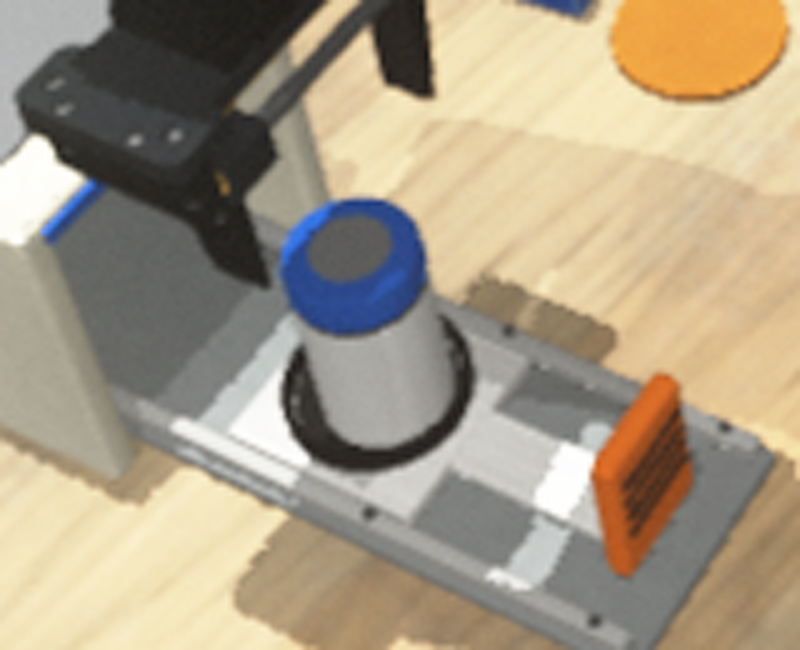

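jar_1 stands upright in the nest, inside the ring. Next I shut the fingers, move behind the handle and descend.

Call:
{"fn": "apply_moves", "kwargs": {"offset": [[-1,-0.15,0.2],[-3,-0.45,0.2],[-5,-0.75,0.2],[-6.9,-1.06,0.2],[-6.9,-1.06,0.2],[-6.9,-1.06,0.2],[-6.9,-1.06,-1.5],[-6.9,-1.06,-3],[-6.9,-1.06,-4],[-6.9,-1.06,-4],[-6.9,-1.06,-4]], "yaw": [0,0,0,0,0,0,0,0,0,0,0], "jaw": [-1,1,1,1,1,1,1,1,1,1,1]}}

```text
t: 17.0
eef_pos: [434.0, 207.3, 57.4]
tcp_rot: [-1.983, 1.57, 1.308]
ft_force: [0.2, 0.3, -0.1]
opening: 0.019
```

```bash
python3 - <<'E'
from h import *
s=env.state();print(s["t"],s["eef_pos"],s["ft_force"],s["opening"])
c=env.read_camera("scene");crop(c,100,220,200,180,3.3,"pics/a8.png")
E
```

```text
17.0 [433.97138673 207.2554938   57.44702815] [ 0.20550741  0.34453953 -0.11676656] 0.01923112443446101
```

View pics/a8.png

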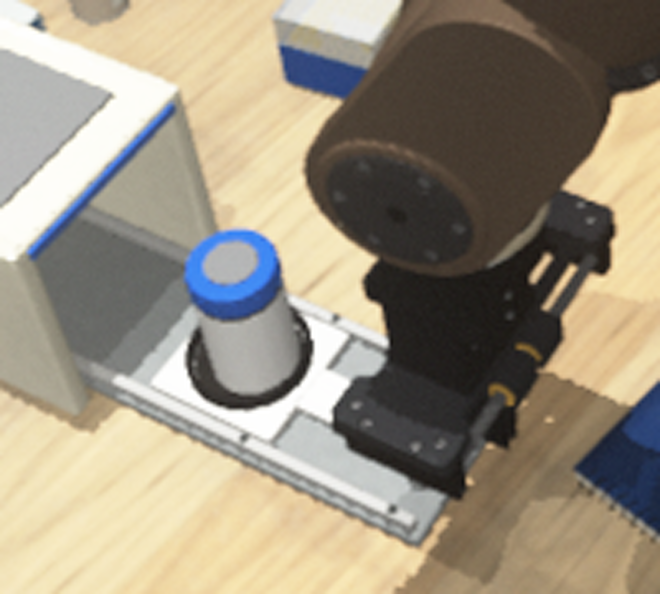

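The shut fingers are behind the handle, with the jar steady. Pushing along the mill axis.

Call:
{"fn": "apply_moves", "kwargs": {"offset": [[0.4,0.06,0],[0.8,0.12,0],[1.0,0.15,0],[1.2,0.18,0],[1.5,0.23,0],[1.8,0.28,0],[2.2,0.34,0],[2.6,0.4,0],[3.0,0.46,0],[3.4,0.52,0],[3.8,0.58,0],[4.2,0.65,0],[4.6,0.71,0],[5.0,0.77,0],[5.3,0.82,0],[5.5,0.85,0],[5.5,0.85,0]], "yaw": [0,0,0,0,0,0,0,0,0,0,0,0,0,0,0,0,0], "jaw": [1,1,1,1,1,1,1,1,1,1,1,1,1,1,1,1,1]}}

```text
t: 19.18
eef_pos: [572.3, 228.8, 58.0]
tcp_rot: [-2.697, 1.568, 0.594]
ft_force: [-0.6, -0.1, 0.2]
opening: 0.007
```

```bash
python3 - <<'E'
from h import *
s=env.state();print(s["t"],s["eef_pos"],s["ft_force"],s["opening"])
c=env.read_camera("scene");crop(c,60,220,200,180,3.3,"pics/a9.png")
E
```

```text
19.175 [572.2535449  228.79892932  57.98121805] [-0.5555894  -0.07357293  0.1508021 ] 0.007143337266456191
```

View pics/a9.png

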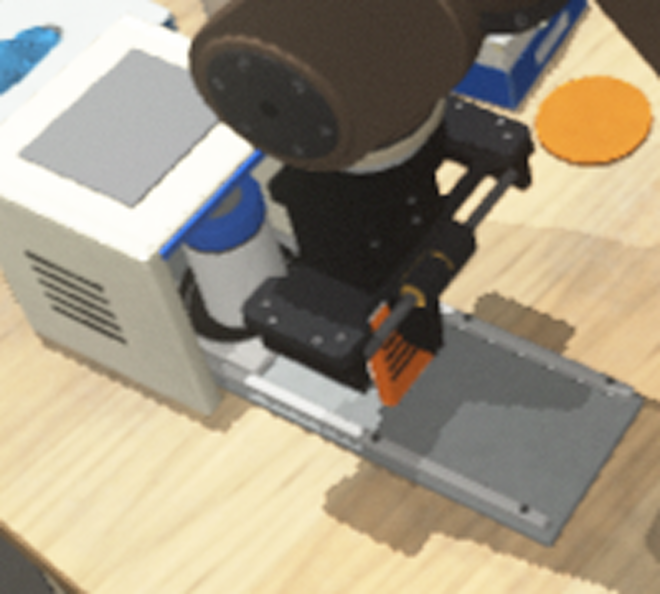

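The jar is going under the hood upright, with about 23 mm left by estimate. Continuing slowly and watching the force.

Call:
{"fn": "apply_moves", "kwargs": {"offset": [[0.2,0.03,0],[0.4,0.06,0],[0.55,0.08,0],[0.7,0.11,0],[0.7,0.11,0]], "yaw": [0,0,0,0,0], "jaw": [1,1,1,1,1]}}

```text
t: 19.85
eef_pos: [590.2, 231.6, 58.1]
tcp_rot: [-2.798, 1.567, 0.493]
ft_force: [0.5, 0.6, -0.2]
opening: 0.003
```

Call:
{"fn": "apply_moves", "kwargs": {"offset": [[0.1,0.01,0],[0.2,0.03,0],[0.2,0.03,0]], "yaw": [0,0,0], "jaw": [1,1,1]}}

```text
t: 20.23
eef_pos: [595.6, 232.4, 58.1]
tcp_rot: [-2.836, 1.566, 0.455]
ft_force: [-0.5, 0.7, -0.6]
opening: -0.0
```

Call:
{"fn": "apply_moves", "kwargs": {"offset": [[0.1,0.015,0],[0.2,0.03,0],[0.2,0.03,0]], "yaw": [0,0,0], "jaw": [1,1,1]}}

```text
t: 20.6
eef_pos: [596.3, 232.5, 58.1]
tcp_rot: [-0.118, 1.566, -3.11]
ft_force: [-23.5, -4.0, 14.9]
opening: 0.006
```

```bash
python3 - <<'E'
from h import *
s=env.state();print(s["t"],s["eef_pos"],s["ft_force"],s["opening"])
c=env.read_camera("scene");crop(c,60,220,200,180,3.3,"pics/b1.png")
c=env.read_camera("top");crop(c,85,95,110,175,3.4,"pics/b1t.png")
E
```

```text
20.6 [596.34300225 232.54509967  58.12340974] [-23.46093487  -3.95614019  14.85438961] 0.0059906256568677055
```

View pics/b1.png

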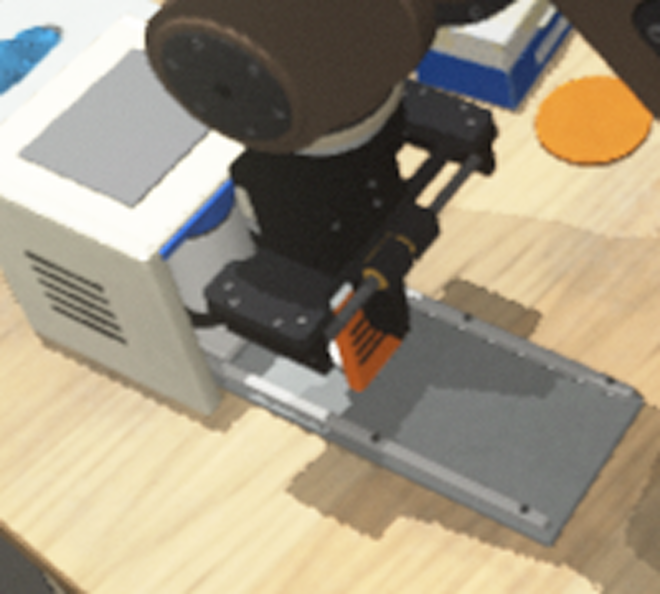

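A 23 N contact came at the predicted handle position (about 90 mm from the hood). I'm backing off along the axis and checking the handle and jar.

Call:
{"fn": "apply_moves", "kwargs": {"offset": [[-0.5,-0.08,0],[-1.5,-0.23,0],[-2,-0.3,0],[-2,-0.3,2],[-3.5,-2.5,4],[-4.5,-6,5],[-4.5,-9,5],[-4.5,-9,5],[-4.5,-9,5],[-4.5,-9,5]], "yaw": [0,0,0,0,0,0,0,0,0,0], "jaw": [1,1,1,1,1,1,1,1,1,1]}}

```text
t: 21.95
eef_pos: [484.2, 7.5, 183.3]
tcp_rot: [-0.117, 1.567, -3.11]
ft_force: [-0.2, 0.6, -1.2]
opening: 0.004
```

```bash
python3 - <<'E'
from ov import *
s=env.state();print(s["t"],s["eef_pos"],s["ft_force"],s["opening"])
c=env.read_camera("scene");t=env.read_camera("top")
cv2.imwrite("pics/fs.png",c["frame"][:,:,::-1]);cv2.imwrite("pics/ft.png",t["frame"][:,:,::-1])
L=model(685,246,.153,-55)
draw(t,L,85,95,100,175,3.4,"pics/tm2.png");crop(c,60,220,200,160,3.7,"pics/sm2.png")
E
```

```text
21.95 [484.19904558   7.52970321 183.26039947] [-0.22970047  0.58078805 -1.22824768] 0.004037907331282656
```

View pics/tm2.png

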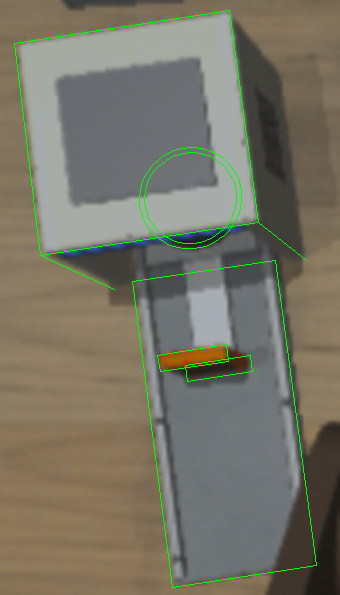

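View pics/sm2.png

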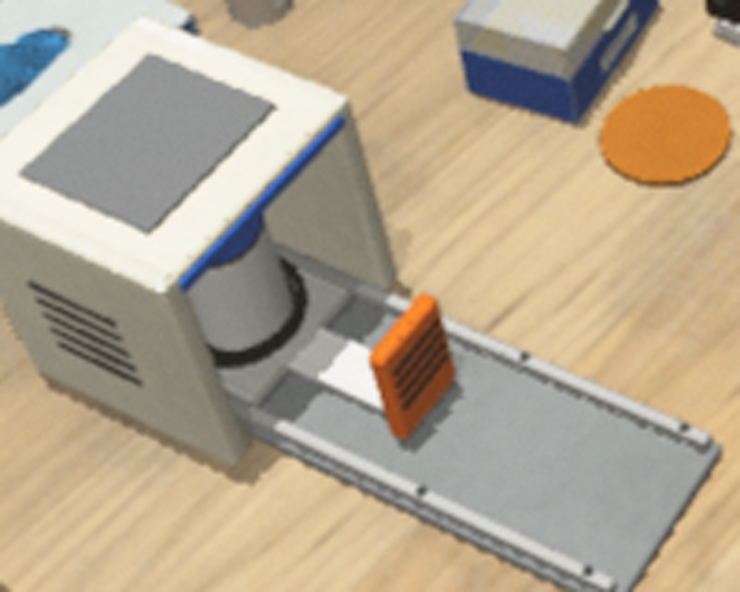

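View pics/ft.png

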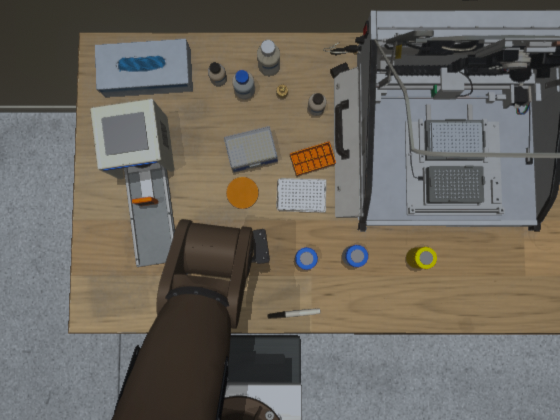

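View pics/fs.png

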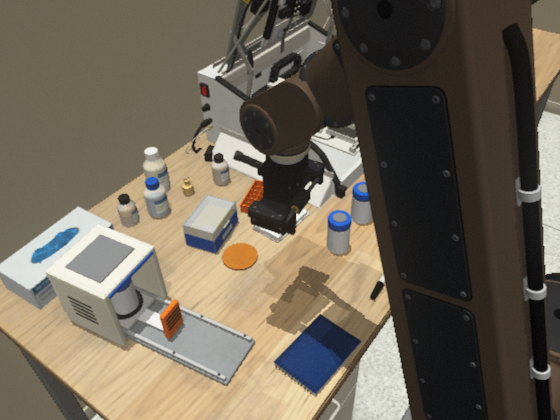

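The top view shows the handle at its home overlay and jar_1 upright in the nest under the hood. jar_2 and jar_3 are at their original pixels (306,259) and (356,257), the petri dish and plate haven't moved, and the gripper is clear. Handing in.

```bash
python3 - <<'E'
from cell import env
print(env.job_done(), env.state()["t"])
E
```

```text
the job is handed in; nothing more can be done
the job is handed in; nothing more can be done
```

The job is done and handed in at about 22 s of robot time, with no verdict reported. I weighed all three jars by lifting them. jar_1 was the heavy one at about -5.8 N on the wrist, against -1.0 N for jar_3 and -1.7 N for jar_2. The two light jars went back to where they stood. I stood jar_1 in the nest and pushed the sled in by its handle until it met its stop.

**Last checks:**
- **Sled:** the push force jumped from about 0 to 23 N within a millimetre, where I expected the stop. In the top view the handle sits on the predicted home position to about 1 px (2–3 mm).
- **jar_1:** it stands upright inside the ring under the hood.
- **Everything else:** jar_2, jar_3, the petri dish and the plate are at their original pixels by eye, and the gripper was clear of everything.

**Disagreements:**
- **Mill heights:** the two-view heights for the mill came out 4–17 mm below the text's values, most of them 8–10 mm. The scene camera also sat about 2 px off the top camera there. I used the text's heights for the mill and checked the fit at the nest by picture before setting the jar down.
- **Vertical force:** the final push also showed about 15 N of upward force, which I could not explain.

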